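# Unsnap the sander's filter cover

### The job

Open the filter box of the glass sander without gripping or lifting anything: press the snap tab down with a fingertip until the cover jumps free, then push the cover by its thumb step all the way along its rails, off its seat and onto the parking tray against the end stop. Take the hand away and leave the glasses and everything else on the bench where they stand.

Things in the scene. Friction and masses are not known exactly. Their poses are not given: they have to be found in the camera images.
- filter_box: Low grey metal box fixed to the bench, 118 mm wide (x), 272 mm long (y), 59 mm high to the top of its steel rails. Origin at the centre of its underside, z up. Its -y half is the seat with the filter under the cover, its +y half the empty parking tray. The cover slides towards the box's +y; rail lips, 55 to 59 mm high, overlap the cover's sides by 8 mm and stop it being lifted.
- end_stop (a point): Top middle of the inner face of the end stop, the wall that closes the parking tray: at y = +120 mm, 59 mm high in the box frame
- cover: Loose aluminium plate, 90 mm (x) by 110 mm (y) by 8 mm, about 0.25 kg. Origin at the centre of its underside, axes as the box's. Seated: y = -59 mm, z = 45 mm in the box frame; at the end stop: y = +65 mm. When the tab is pressed a spring plunger drives it some 13 mm towards +y, over the tab's strip, so the tab cannot snap back. From there it takes under 5 N of push along the box's +y.
- cover_step (a point): Middle of the upright pushing face of the thumb step across the cover's middle. The step is 56 mm wide along x and stands 18 mm above the plate; this face looks towards -y, and the step slopes away on its +y side. The point is 17 mm above the cover's underside, 9 mm above the plate. Behind the face 55 mm of flat plate is free for a fingertip.
- tab (a joint): How far the snap tab is pressed down (m): 0 = up and locking, 0.008 = fully in; it is sprung upwards. The cover is released from about 0.006. Pressing takes about 2 to 5 N before it bottoms. After release it stays partly down under the cover, and springs up once the cover has gone past.
- tab_pad (a point): Centre of the top of the snap tab's black press pad, 30 by 30 mm, beside the box on its -x side, half-way along it (78 mm from the centre line), 9 mm above the rails when up. It is pressed straight down 8 mm. From it a black strip 8 mm wide goes through a slot in the side wall and stands in front of the cover's edge.
- glass_a: Violet tumbler standing upside down, 73 mm wide at the bench, 58 mm at the top, 80 mm high; origin at the centre of its underside. Leave alone.
- glass_b: Another such tumbler, leave alone.
- glass_c: Another such tumbler, leave alone.
- glass_d: Another such tumbler, leave alone.
- spray_bottle: Clear bottle, 60 mm wide, 160 mm high; origin at the centre of its underside. Leave alone.
- tray_bowl: White bowl, 110 mm wide, 45 mm high; origin at the centre of its underside. Leave alone.
There are look-alikes about, which are no part of the job. Several things have the shape of the cover; the one meant has the colours described above.

How it is judged:
On the way, in this order (a step that is already met when the one before it is completed fails the run):
1. the finger presses the snap tab in while the cover is still on its seat (value of joint tab above 0.0055 m and contact force between the fingers and tab above 0.5 N and y of cover in the frame of filter_box below -0.03 m), for 0.05 s.
2. the cover has been pushed off its seat onto the parking tray (y of cover in the frame of filter_box above 0.05 m), for 0.2 s.
At the end, for the whole second after the job is handed in: The cover lies flat and still in the rails on the parking tray, no more than 15 mm short of the end stop, so that the filter opening is clear; every bystander stands within 25 mm of where it was (y of cover in the frame of filter_box between 0.05 and 0.072 m and x of cover in the frame of filter_box between -0.008 and 0.008 m and z of cover in the frame of filter_box between 0.04 and 0.05 m and angle between cover's own z axis and vertical below 0.08 rad and linear speed of cover below 0.02 m/s and distance of each of glass_a, glass_b, glass_c, glass_d, spray_bottle, tray_bowl from where it was at the start of the episode below 0.025 m and angle between each of glass_a, glass_b, glass_c, glass_d, spray_bottle, tray_bowl's own z axis and vertical below 0.15 rad); the robot touches nothing.
It fails at once if the cover is lifted or tipped out of its rails (z of cover in the frame of filter_box above 0.054 m or angle between cover's own z axis and vertical above 0.15 rad).
It fails at once if a bystander is shifted by more than 25 mm, knocked over or lifted (distance of any of glass_a, glass_b, glass_c, glass_d, spray_bottle, tray_bowl from where it was at the start of the episode above 0.025 m or angle between any of glass_a, glass_b, glass_c, glass_d, spray_bottle, tray_bowl's own z axis and vertical above 0.3 rad).
It also fails if it takes over 48 s, if anything falls off the work surface, if the arm or the gripper's body presses on something with over 40 N, if the wrist force passes 120 N, or if a joint passes its speed limit or range.

### The arm

A 6-joint arm with a two-finger parallel gripper is mounted at the origin on the work surface. World frame = base frame: x ahead of the robot, y to its left, z up, the work surface at z = 0. Lengths are in m, angles in rad, forces in N, time in s.
With the tool pointing down it reaches from about 0.275 to 0.75 m from the base axis. Payload 10.2 kg.
Tool frame: the origin (TCP) lies midway between the tips of the shut fingers; the grasp point (between the pads) lies 19 mm behind it (env.hold_point_z is the distance from the TCP to the grasp point, in m); z points along the fingers, y is the line along which they close (so a half turn about z gives the same grasp; the last joint's range is limited). The gripper opens to 85 mm and grips with 20 to 120 N. Pads are 22 mm wide; open, the fingers measure 114 mm over their backs; the gripper's body (76 mm by 85 mm) begins 54 mm behind the grasp point. The pads swing forward as they close: fully open they stand 13 mm farther back than shut.
Start: joints at [1.076, 0.313, 1.498, -0, 1.331, -0.223], TCP at [0.141, 0.506, 0.231] pointing down, gripper open.
Joint ranges: [-2.94, 2.94], [-0.97, 2.17], [0.19, 2.56], [-1.23, 4.37], [0.02, 3.11], [-2.88, 2.88]. Speed limits (rad/s): [2.39, 2.39, 3.01, 3.14, 3.14, 3.14].

### API

Orientations are given as a unit quaternion [x, y, z, w].
In Python, from bench import env, kinematics, monitor, eyes, job gives the robot as it stands. The module is installed in compiled form; this text tells all that it offers. Calls block until the motion is done:
- env.reach(position, orientation): joint-space move of the TCP to a pose.
- env.movel(position, velocity=0.15, frame=None, guard=None): straight line of the TCP; frame=None keeps the orientation; velocity is the mean speed in m/s. With guard (N) it stops when the force on the tool has changed by that much, and returns True; else False.
- env.set_joints(angles): joint-space move.
- env.release() and env.close_gripper(effort=None): open the fingers fully, or close them until they stop; effort is the grip in N (None keeps the last).
- env.hold(seconds).
- kinematics.ik(position, orientation): joint angles nearest the present ones, or None.
- monitor.sense(): the state.
- eyes.grab_frame(name): name is "scene" or "side" or "wrist"; returns a dict with "frame" (480x640x3 uint8, red, green, blue), "mtx" (3x3 intrinsics, pixels), "k1" (the pictures are not rectified: a ray, as slopes to the right and down, at radius r is drawn at 1 + k1 r^2 times it, then the intrinsics apply), "view" (4x4, takes a point from world to camera coordinates). Camera axes: x right, y down, z forward; pixel columns grow to the right and rows downward; lengths in m; the calibration is good to about 2 mm. A picture is of the moment at which its call begins. There is no depth.
A pose or a line that the arm cannot do raises env.MotionError and nothing moves.
- job.hand_in(): hands the job in; it is judged then, once.
The state is a dict: "clock": time; "joints": joint angles; "qvel": joint speeds; "joint_efforts": joint torques, N m; "position": TCP position; "ee_rot": TCP orientation; "contact_force": force on the tool from outside, world axes, zero at the start; "ft_torque": the same for the moment, N m; "finger_gap": opening from 0.0 (shut) to 1.0 (fully open); "gripper_force": force on a finger pad.
Only numpy, scipy, OpenCV 4.12 (cv2) and the standard library are available. Lean on these libraries where they do the work, as an engineer would, in place of code of your own. Each camera call takes 0.05 s, during which the arm holds its last target. There are 200 camera calls.

## Working session

There is one attempt and no reset: what is moved stays moved. The work goes in short steps, each a Python script; the robot and the scene stay as the last script left them, time stands still between calls to the robot, and variables do not carry over. Pictures are saved under pics/ and viewed, at most 10 in all, crops included, and the job is handed in when it is done.

```bash
mkdir -p pics; cat > h.py <<'E'
import numpy as np, cv2
from bench import env, kinematics, monitor, eyes, job
def save(n,f):
    g=eyes.grab_frame(n); cv2.imwrite('pics/'+f,g['frame'][:,:,::-1]); 
    np.savez('pics/'+f[:-4]+'.npz',**{k:np.array(v) for k,v in g.items()}); return g
def load(f): return dict(np.load('pics/'+f+'.npz'))
def ray(g,u,v):
    K=np.array(g['mtx']);V=np.array(g['view'])
    s=cv2.undistortPoints(np.array([[[u,v]]],float),K,np.array([float(g['k1']),0,0,0]))[0,0]
    R=V[:3,:3];o=-R.T@V[:3,3];d=R.T@np.array([s[0],s[1],1]);return o,d
def onz(g,u,v,z):
    o,d=ray(g,u,v);return o+d*(z-o[2])/d[2]
def proj(g,P):
    K=np.array(g['mtx']);V=np.array(g['view']);R=V[:3,:3]
    return cv2.projectPoints(np.atleast_2d(np.array(P,float)),cv2.Rodrigues(R)[0],V[:3,3],K,np.array([float(g['k1']),0,0,0]))[0][:,0]
E
python3 - <<'E'
from h import *
save('scene','s1.png');save('side','d1.png')
s=monitor.sense();print(s['clock'],s['ee_rot'],s['contact_force'])
E
```

```text
0.1 [ 1.35491070e-01  9.90778394e-01 -5.52870017e-04 -1.95599188e-04] [-0.40760801  0.30722683 -0.23901871]
```

View pics/s1.png

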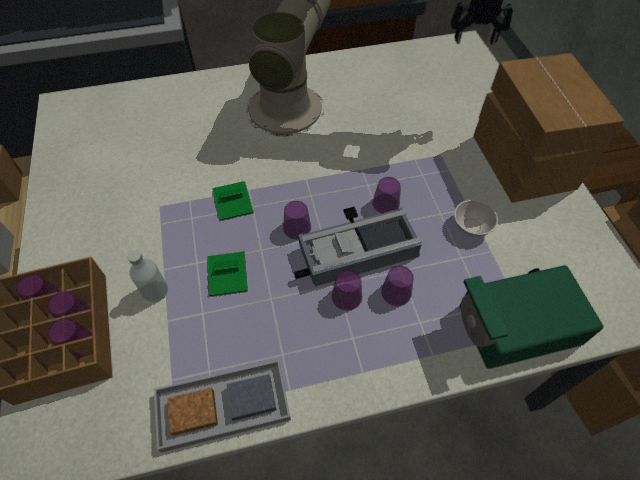

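View pics/d1.png

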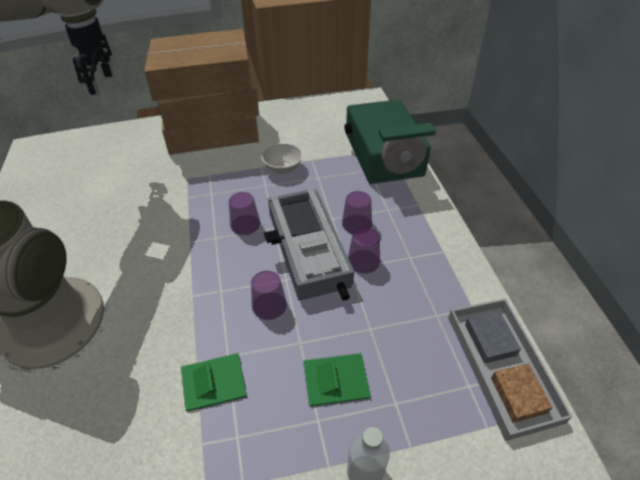

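The scene view shows the grey box around (360,245), with its cover at the left end, the black pad at (350,213) and purple glasses at (296,218), (388,193), (347,290) and (397,285). The side view shows the pad at (273,237). I'll enlarge both views to get corner positions.

```bash
python3 - <<'E'
from h import *
a=cv2.imread('pics/s1.png')[170:320,270:470];b=cv2.imread('pics/d1.png')[170:320,220:420]
cv2.imwrite('pics/c1.png',cv2.resize(a,(800,600),interpolation=cv2.INTER_CUBIC));cv2.imwrite('pics/c2.png',cv2.resize(b,(800,600),interpolation=cv2.INTER_CUBIC))
E
```

```text
(no output)
```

View pics/c1.png

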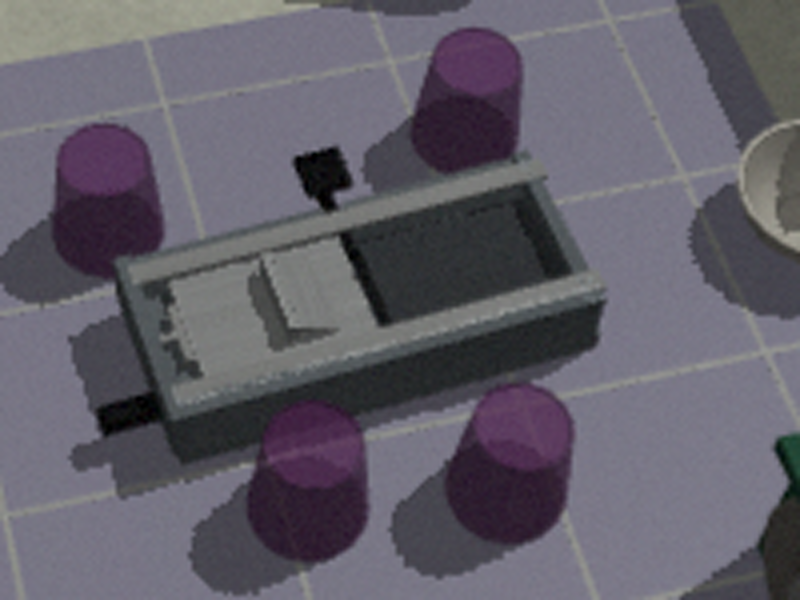

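View pics/c2.png

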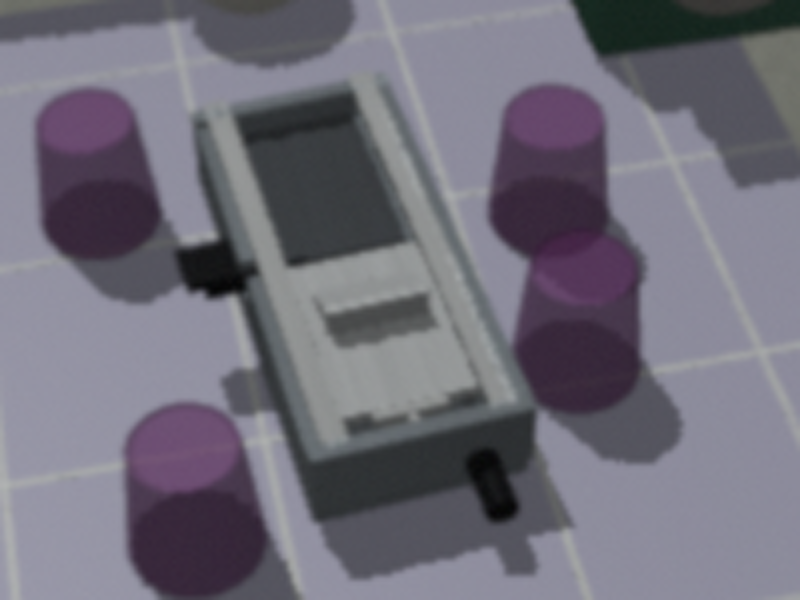

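```bash
python3 - <<'E'
from h import *
f=lambda p,o:((p[0]+.5)/4-.5+o[0],(p[1]+.5)/4-.5+o[1])
S=load('s1');D=load('d1')
cs=[(525,155),(605,292),(172,415),(118,262)]; cd=[(197,115),(380,75),(533,408),(313,460)]
for g,c,o,pad,st in((S,cs,(270,170),(322,170),[(262,258),(292,330)]),(D,cd,(220,170),(207,262),[(320,295),(428,300)])):
    P=np.array([onz(g,*f(p,o),.059)for p in c])[:,:2]; m=P.mean(0)
    dy=(P[0]+P[1]-P[2]-P[3])/2;dx=(P[1]+P[2]-P[0]-P[3])/2
    print(P.round(3).tolist(),'c',m.round(4),'L',np.linalg.norm(dy),'W',np.linalg.norm(dx),'yaw',np.arctan2(-dy[0],dy[1]),np.arctan2(dx[1],dx[0]))
    pp=onz(g,*f(pad,o),.068)[:2]; y=dy/np.linalg.norm(dy);x=np.array([y[1],-y[0]])
    print('pad',pp,'box',(pp-m)@x,(pp-m)@y)
    for q in st:
        s=onz(g,*f(q,o),.071)[:2];print('step',(s-m)@x,(s-m)@y)
# bystander glasses: tops mask centroid
for g,n in((S,'s1'),(D,'d1')):
    h=cv2.cvtColor(cv2.imread(f'pics/{n}.png'),cv2.COLOR_BGR2HSV)
    m=cv2.inRange(h,(138,80,60),(165,255,255))
    _,_,st,ce=cv2.connectedComponentsWithStats(m)
    for a,c in zip(st[1:],ce[1:]):
        if a[4]>100: print(n,a,onz(g,a[0]+a[2]/2,a[1]+a[2]*.4,.08).round(3))
E
```

```text
[[0.499, 0.202], [0.608, 0.215], [0.63, -0.056], [0.519, -0.063]] c [0.564  0.0747] L 0.26904926943976143 W 0.11058107001345167 yaw 0.07490063904460614 0.09467839444368405
pad [0.48706493 0.0727643 ] box -0.07682740277649994 0.003862580956094398
step -0.023976086828432816 -0.05344998216036087
step 0.029495567325550927 -0.053211884629815256
[[0.5, 0.2], [0.611, 0.21], [0.632, -0.059], [0.518, -0.066]] c [0.5651 0.0713] L 0.26832121601718556 W 0.11311797130304647 yaw 0.07253888104695957 0.08149152772183363
pad [0.48679476 0.07099059] box -0.0780778635231232 0.005392784344547079
step -0.02732495970722937 -0.03855507552738523
step 0.02543775347882959 -0.05860660242429905
s1 [376 177  24  23 336] [0.44  0.185 0.08 ]
s1 [284 201  26  21 351] [ 0.463 -0.056  0.08 ]
s1 [387 266  26  24 404] [0.695 0.13  0.08 ]
s1 [336 271  25  22 403] [0.679 0.015 0.08 ]
s1 [ 17 275  26  21 381] [ 0.524 -0.671  0.08 ]
s1 [ 48 292  26  22 417] [ 0.583 -0.602  0.08 ]
s1 [ 48 318  27  25 467] [ 0.647 -0.598  0.08 ]
d1 [347 193  23  15 269] [0.692 0.117 0.08 ]
d1 [230 194  23  15 247] [0.435 0.174 0.08 ]
d1 [353 228  26  19 383] [0.677 0.005 0.08 ]
d1 [260 284  18  10 102] [ 0.459 -0.086  0.08 ]
```

Both views agree: box centre is (0.5645, 0.073) with yaw about 0.076. Its length and width measure 269 × 112 mm (272 × 118 mm given), and the pad lands at box (-78, +4) mm. That's good enough to press.

```bash
cat >> h.py <<'E'
yaw=.076;C=np.array([.5645,.073]);a=(yaw+np.pi/2)/2;Q=[np.cos(a),np.sin(a),0,0]
def W(x,y,z): c,s=np.cos(yaw),np.sin(yaw);return [C[0]+c*x-s*y,C[1]+s*x+c*y,z]
E
python3 - <<'E'
from h import *
env.close_gripper(20)
env.reach(W(-.08,.003,.19),Q)
env.movel(W(-.08,.003,.085),.12)
s=monitor.sense();print(s['clock'],s['position'],s['contact_force'],s['joints'])
print(env.movel(W(-.08,.003,.058),.03,guard=12))
env.hold(.2)
s=monitor.sense();print(s['clock'],s['position'],s['contact_force'])
save('side','d2.png');b=cv2.imread('pics/d2.png')[170:320,220:420]
cv2.imwrite('pics/c3.png',cv2.resize(b,(800,600),interpolation=cv2.INTER_CUBIC))
E
```

```text
3.9 [0.48490642 0.06993957 0.08561424] [-0.37695923  0.28699974 -1.09720431] [-9.64364215e-02  4.09966863e-01  1.78153881e+00  2.31039665e-05
  9.48861377e-01 -1.72596727e-01]
True
4.9083 [0.48442596 0.06980012 0.05982879] [-2.37335019 -0.68781697  8.18200437]
```

View pics/c3.png

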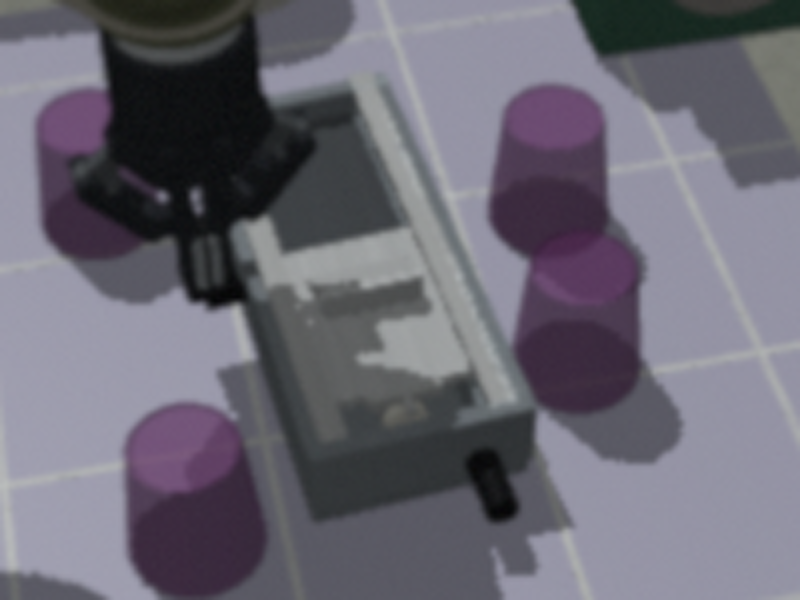

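The cover has jumped free: its front edge moved from about (413,245) to (413,230), and the plunger now shows at (405,410). The pad bottomed at z = 0.0598, where 0.060 was expected. Next I push from behind the step.

```bash
python3 - <<'E'
from h import *
env.movel(W(-.08,.003,.12),.12)
env.movel(W(0,-.073,.12),.12)
print(env.movel(W(0,-.073,.059),.06,guard=8))
s=monitor.sense();print(s['clock'],s['position'],s['contact_force'])
c,sn=np.cos(yaw),np.sin(yaw)
def by(p): d=np.array(p[:2])-C;return d@[c,sn],d@[-sn,c]
print(env.movel(W(0,.085,.059),.04,guard=18))
s=monitor.sense();print(s['clock'],by(s['position']),s['contact_force'])
save('side','d3.png');b=cv2.imread('pics/d3.png')[150:300,200:400]
cv2.imwrite('pics/c4.png',cv2.resize(b,(800,600),interpolation=cv2.INTER_CUBIC))
E
```

```text
False
7.85 [5.70299869e-01 1.66449013e-04 5.94072549e-02] [-0.03053481 -0.36576847 -0.40883135]
True
10.75 (np.float64(-0.000840371024010637), np.float64(0.06024175837789456)) [ 0.3666064  -3.93735559  2.39870038]
```

View pics/c4.png

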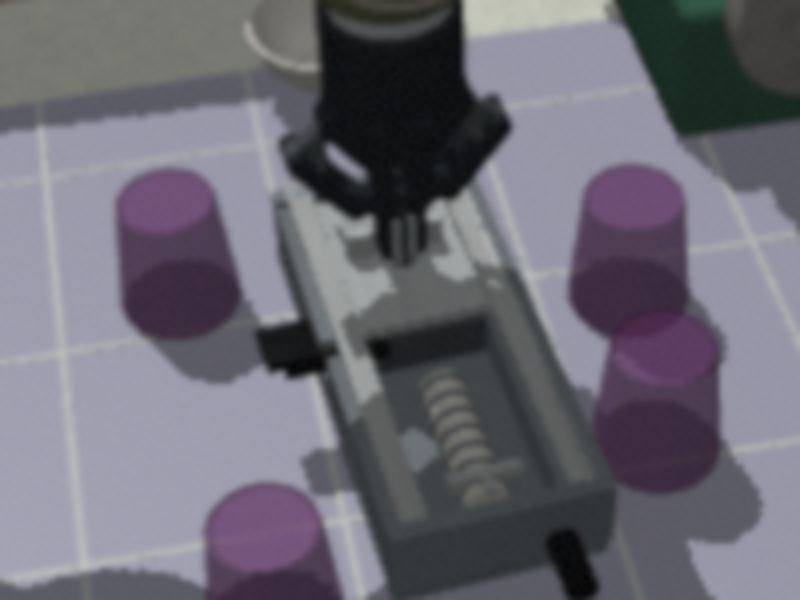

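The finger stopped at box y = 60 mm, where about 58 was expected at the end stop, and the filter opening is clear. I'll back off, lift away and check the cover's rear edge.

```bash
python3 - <<'E'
from h import *
env.movel(W(0,.045,.059),.05)
env.movel(W(0,.045,.2),.12)
env.movel(W(-.15,-.05,.25),.15)
g=save('side','d4.png');b=cv2.imread('pics/d4.png')[150:300,200:400]
cv2.imwrite('pics/c5.png',cv2.resize(b,(800,600),interpolation=cv2.INTER_CUBIC))
s=monitor.sense();print(s['clock'],s['contact_force'])
for y in(.01,-.005,.12): print(y,(proj(g,W(0,y,.053))-[200,150]+.5)*4-.5)
E
```

```text
14.0083 [-0.32943915  0.44526506 -0.04109532]
0.01 [[424.68993025 323.04154432]]
-0.005 [[432.19834789 341.75053706]]
0.12 [[373.72602159 196.02800223]]
```

View pics/c5.png

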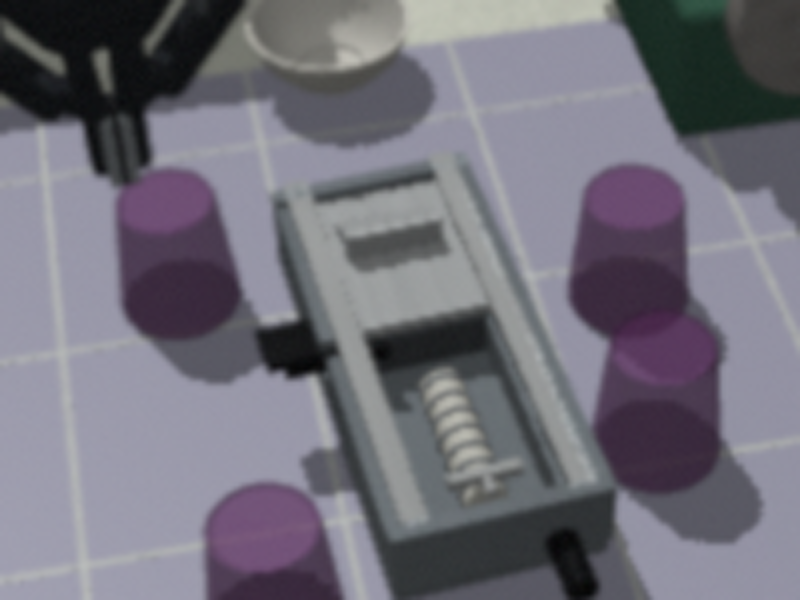

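The cover's rear edge sits at about (428,320), and the predicted spot for a cover at the stop is (425,323). It lies flat in its rails, and the glasses and bowl haven't moved.

```bash
python3 -c "
from h import *
print(job.hand_in())"
```

```text
the job is handed in; nothing more can be done
None
```

I pressed the tab until the cover jumped free, pushed the cover to the end stop, took the hand clear and handed the job in at about 14 s; no verdict came back, but the last picture shows the cover flat at the stop and the four glasses and the bowl in place (the spray bottle was outside that picture).

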